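# Turn the lens carrier over against the step and push it home

### The job

Without picking it up, turn the lens carrier over for curing its other side: with the fingertips push it along the low terrace against the step, tip it up there on its far edge and on over the step, so that it lies lens side down on the high terrace. Then push it along the high terrace until its edge is flush against the stop bar, roughly midway across the fixture. Do not lift or carry the carrier, leave all the other things on the bench where they are, and finish clear of everything.

Things in the scene. Friction and masses are not known exactly. Their poses are not given: they have to be found in the camera images.
- fixture: Fixed two-terrace grey-painted fixture, 124 mm wide (own y), 217 long, no side walls; place and yaw vary. Origin on the bench below the step face, midway across; x points from low to high terrace, z up. Low terrace: x -85 to 0 mm, top 24 mm above the bench. High terrace: x 0 to 120, top 34 mm. A foot flange 8 mm high, 164 wide, runs from x 22 to 132.
- step (a point): Middle of the top edge of the step, the upright square-edged wall, 10 mm high, between the low and high terraces (fixture x = 0, 34 mm above the bench). Axes as the fixture.
- stop (a point): Middle of the foot of the stop bar's face, on the high terrace at its far end (fixture x = 120 mm, 34 mm above the bench). Dark steel bar across the whole width, 12 mm thick, 16 mm higher than the terrace. Axes as the fixture.
- carrier (a point): Centre of the loose lens carrier, a plate 96 mm (own x) by 100 mm (own y) by 8 mm thick, 0.12 to 0.2 kg. Own z points out of the lens side (aluminium, six round lenses); the other side is black plastic with six small grey discs. Starts lens side up on the low terrace, x within 0.12 rad of the fixture's, far edge 8 to 26 mm short of the step.
- carrier_plate: The same carrier as a body, same origin and axes. Its near edge hangs over the near end of the low terrace, by 11 mm even when the plate is against the step, so a fingertip can reach below it there. Ordinary sliding friction; while pressed against the step with about 10 N, its near edge is raised by the friction of a fingertip moving up and round an arc.
- carrier_lead_edge (a point): Middle of the carrier's edge that starts nearest the step (48 mm along its own x from its centre, half-way through the thickness). Once turned over, this edge lies on the robot's side, overhanging the step a little.
- lens_jar: Bystander, loose: amber glass jar with black lid, 48 mm across, 55 mm tall, standing; origin at the centre of its underside.
- weight: Bystander, loose: brass weight with a knob, 36 mm across, 50 mm tall, standing; origin at the centre of its underside.
- petri_dish: Bystander, loose: clear open dish, 60 mm across, 14 mm tall; origin at the centre of its underside.
- driver: Bystander, loose: grey-handled screwdriver lying flat, 150 mm long along its own x; origin under its middle.
- tweezers: Bystander, loose: steel tweezers lying flat, about 125 mm long along their own x, 6 mm high; origin under their middle.
- adhesive_barrel: Bystander, loose: amber dispensing barrel with white flange lying flat, about 110 mm long along its own x, 25 mm high; origin under its middle.
Things that resemble listed ones, but are neither listed nor needed, are in the scene too. Of the things like the carrier_plate, leave any that is brown or yellow; of the rest the larger one is meant.

How it is judged:
By the outcome, as a careful person would: the job done as asked, in the order asked, and still so for the second after the job is handed in, with the robot touching nothing.
It also fails if it takes over 54 s, if anything falls off the work surface, if the arm or the gripper's body presses on something with over 40 N, if the wrist force passes 120 N, or if a joint passes its speed limit or range.

### The arm

A 7-joint arm with a two-finger parallel gripper is mounted at the origin on the work surface. World frame = base frame: x ahead of the robot, y to its left, z up, the work surface at z = 0. Lengths are in m, angles in rad, forces in N, time in s.
With the tool pointing down it reaches from about 0.4 to 0.85 m from the base axis. Payload 10.4 kg.
Tool frame: the origin (TCP) lies at the very end of the fingers, on their centre line; the grasp point (between the pads) lies 19 mm behind it; y points along the fingers, x is the direction in which the jaws open and shut, and the axes are right-handed (so a half turn about y gives the same grasp; the last joint's range is limited). The gripper opens to 87 mm and grips with 3 to 60 N. Pads are 19 mm wide; open, the fingers measure 117 mm over their backs; the gripper's body (75 mm by 190 mm) begins 51 mm behind the grasp point.
Start: joints at [-1.345, 0.332, -0.065, 1.46, 0.022, 1.35, -0.088], TCP at [0.154, 0.606, 0.223] pointing down, gripper open.
Joint ranges: [-2.6, 2.6], [-0.5, 2.12], [-1.47, 1.34], [0.16, 2.42], [-1.27, 4.41], [0.06, 2.06], [-2.6, 2.6]. Speed limits (rad/s): [2.22, 2.22, 2.79, 2.79, 3.14, 3.14, 3.14].

### API

Orientations are given as a rotation vector (axis times angle).
In Python, from plant import bot, get_image, camera_info gives the robot as it stands.
- The arm moves only by the tool carry_out, never from a script. Its argument "targets" is text: rows parted by semicolons, each of 7 numbers parted by spaces: the turn, a rotation vector about the tool's x, y, z in units of 8 degrees (1.0 is 8 degrees), then the shift along the tool's x, y, z in units of 25 mm (1.0 is 25 mm), then the finger opening in mm, from 0 to 87. A call has 1 to 10 rows; each row is the pose to reach, as a shift and turn from the pose measured when the call began, along the tool's axes at that moment; what a row does not reach only later rows make up. A row lasts 1/10 s, in which the tool goes at most 50 mm and 8.59 degrees, less where a joint would pass 70% of its speed; a pose out of reach is approached as far as the arm can. A call with a gripper value outside its range is refused whole. The fingers move at their own pace and stop on an object; "newtons" is the grip in N (left out, the last holds). Time passes only in rows, so rows that repeat a pose let the fingers close. It gives the time, the measured TCP pose, the force and the opening at its end, in the units of the state.
- bot.observe(): the state, without advancing time (a new reading comes with each control period).
- get_image(name): name is "side" or "top"; returns the picture (384x512x3 uint8, red, green, blue); there is no depth.
- camera_info(name): a dict with "fx", "fy", "cx", "cy" (pixels), "R" (3x3) and "t" (3): a world point X has camera coordinates R X + t. Camera axes: x right, y down, z forward; pixel columns grow to the right and rows downward; lengths in m; the calibration is good to about 2 mm. A picture is of the moment at which its call begins. camera_info takes no time and is no camera call.
- bot.sign_off(): hands the job in, once; it reports no verdict.
The state is a dict: "time_s": time; "joint_pos": joint angles; "dq": joint speeds; "effort": joint torques, N m; "tool_pos": TCP position; "eef_rot": TCP orientation; "contact_force": force on the tool from outside, world axes, zero at the start; "ft_torque": the same for the moment, N m; "grip_width": opening from 0.0 (shut) to 1.0 (fully open).
Only numpy, scipy, OpenCV 4.12 (cv2) and the standard library are available. Lean on these libraries where they do the work, as an engineer would, in place of code of your own. Each camera call takes 0.05 s, during which the arm holds its last target.

## Working session

There is one attempt and no reset: what is moved stays moved. The work goes in short steps, Python scripts to look and compute and a tool call to move; the robot and the scene stay as the last step left them, time stands still between calls to the robot, and variables do not carry over. Pictures are saved under pics/ and viewed, and the job is handed in when it is done.

Besides the shell and the picture viewer there is one more tool, called after ">>>" as name(argument=value, ...) on one line, values as JSON. carry_out: Moves the arm, as the interface text tells. Its arguments: {"type":"object","properties":{"targets":{"type":"string"},"newtons":{"type":"number"}},"required":["targets"]}

```bash
ls; mkdir -p pics
python3 - <<'E'
from plant import bot,get_image,camera_info
import cv2
s=bot.observe()
print(s)
for n in("side","top"):
    im=get_image(n); cv2.imwrite(f"pics/{n}0.png",im[:,:,::-1]); c=camera_info(n); print(n,c)
E
```

```text
pics
{'time_s': 0.0, 'joint_pos': array([-1.34461493,  0.33288577, -0.06474369,  1.46094546,  0.02158665,
        1.34992063, -0.08847087]), 'dq': array([-2.06576058e-04, -7.22611880e-04, -3.04710938e-04, -3.99285586e-04,
        5.95113844e-05, -1.09072633e-03,  1.02776363e-03]), 'effort': array([ 1.37667057e-04, -6.23254609e+01,  2.48983997e-02, -3.89886475e+01,
       -6.14417321e-02,  3.97319079e-02,  1.16977017e-04]), 'tool_pos': array([0.15376779, 0.60537704, 0.2217434 ]), 'eef_rot': array([-1.31759024, -1.02326402,  1.02514875]), 'contact_force': array([ 0.86432798, -0.01635034, -0.4155408 ]), 'ft_torque': array([-0.02701016, -0.0374419 , -0.03499367]), 'grip_width': 1.0022994231223143}
side {'fx': 426.21309178720145, 'fy': 426.21309178720145, 'cx': 264.8067045414562, 'cy': 192.34723964326244, 'R': array([[-0.93334732, -0.35867843, -0.01457931],
       [-0.17267813,  0.48420534, -0.85774556],
       [ 0.31471421, -0.798057  , -0.51386768]]), 't': array([0.52905304, 0.12857761, 0.88173259])}
top {'fx': 400.41878491632986, 'fy': 400.41878491632986, 'cx': 264.4131012946512, 'cy': 190.87194512356177, 'R': array([[-0.06739564, -0.99772332,  0.00244964],
       [-0.9736449 ,  0.06523258, -0.21854134],
       [ 0.217884  , -0.01711381, -0.97582462]]), 't': array([0.06631015, 0.54790723, 0.81503631])}
```

View pics/side0.png

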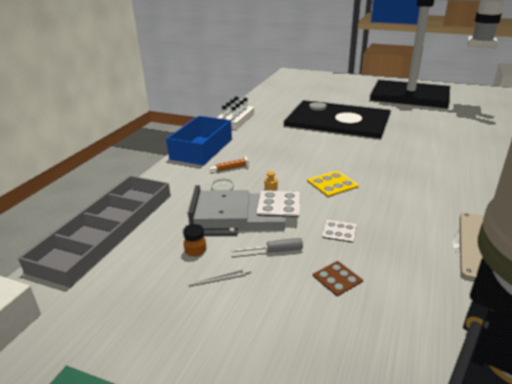

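View pics/top0.png

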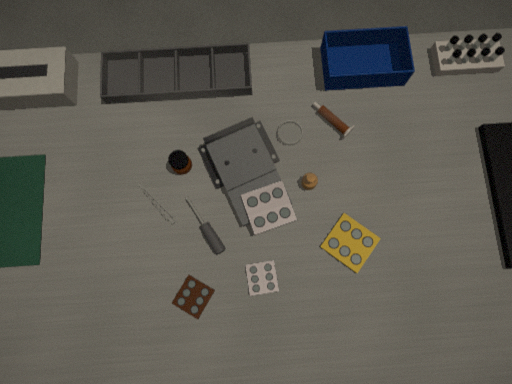

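The side and top views show the candidates. They are the plate on the fixture (top 269,207; side 279,203), a small white look-alike (top 262,278; side 339,231), brown (top 193,297; side 338,277), and yellow (top 350,243; side 333,183). By the description it is the larger white plate on the fixture. I'll check it in a close crop.

```bash
cat > h.py <<'E'
import numpy as np, cv2
from scipy.spatial.transform import Rotation as Ro
from plant import bot,get_image,camera_info
C={n:camera_info(n) for n in("side","top")}
def ray(n,u,v):
    c=C[n]; d=c["R"].T@np.array([(u-c["cx"])/c["fx"],(v-c["cy"])/c["fy"],1.]); o=-c["R"].T@c["t"]; return o,d
def onz(n,u,v,z):
    o,d=ray(n,u,v); return o+d*(z-o[2])/d[2]
def proj(n,X):
    c=C[n]; p=c["R"]@np.asarray(X,float)+c["t"]; return np.array([c["fx"]*p[0]/p[2]+c["cx"],c["fy"]*p[1]/p[2]+c["cy"]])
def crop(n,im,u0,v0,u1,v1,k,f):
    cv2.imwrite(f,cv2.resize(im[v0:v1,u0:u1,::-1],None,fx=k,fy=k,interpolation=cv2.INTER_CUBIC))
E
python3 - <<'E'
from h import *
im=cv2.imread("pics/top0.png")[:,:,::-1]; crop("top",im,190,105,330,245,4,"pics/topc.png")
im=cv2.imread("pics/side0.png")[:,:,::-1]; crop("side",im,170,160,320,260,5,"pics/sidec.png")
E
```

```text
(no output)
```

View pics/topc.png

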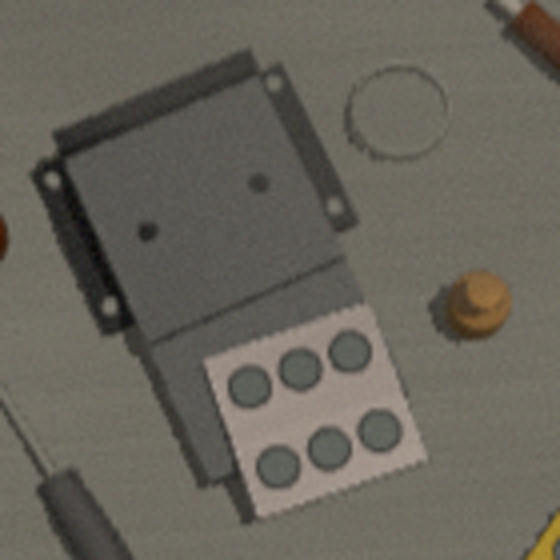

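View pics/sidec.png

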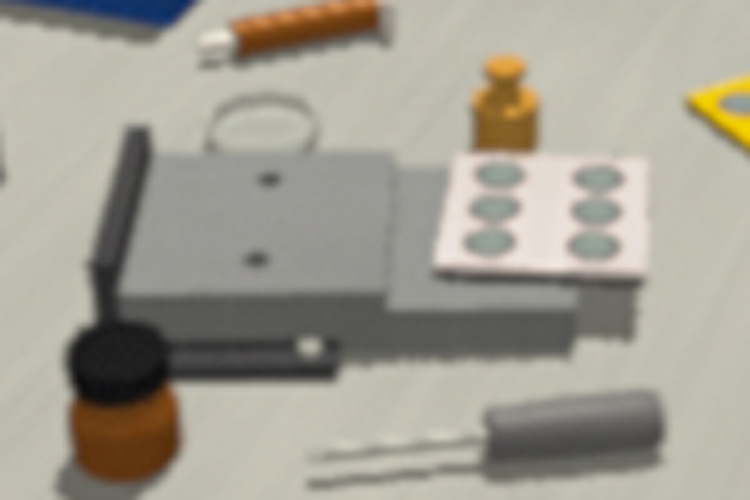

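The crops confirm a white plate with six lenses on the low terrace: crop corners at about (205,360), (372,305), (427,458) and (257,520), step edge (150,343)–(345,258). Next I measure the fixture and carrier poses.

Run:
```python
from h import *
im=cv2.imread("pics/top0.png")
# carrier mask
hsv=cv2.cvtColor(im,cv2.COLOR_BGR2HSV)
L=im.min(2)
roi=np.zeros(L.shape,np.uint8); roi[165:245,230:305]=1
m=((L>125)&(roi>0)).astype(np.uint8)
m=cv2.morphologyEx(m,cv2.MORPH_CLOSE,np.ones((3,3)))
cs,_=cv2.findContours(m,cv2.RETR_EXTERNAL,cv2.CHAIN_APPROX_NONE); c=max(cs,key=cv2.contourArea)
print(cv2.contourArea(c)); W=np.array([onz("top",*p,0.032)[:2] for p in c[:,0]])
r=cv2.minAreaRect((W*1000).astype(np.float32)); print("carrier",r); print(cv2.boxPoints(r))
def cp(u,v):return 190+(u+.5)/4-.5,105+(v+.5)/4-.5
a=onz("top",*cp(150,343),.034);b=onz("top",*cp(343,260),.034)
print("step",a,b,np.linalg.norm(a-b),"mid",(a+b)/2)
e=onz("top",*cp(63,158),.034);f=onz("top",*cp(262,80),.034)
print("stop",e,f,np.linalg.norm(e-f))
g=onz("top",*cp(205,487),.024);print("lowcorner",g)
d=(e+f)/2-(a+b)/2;print("axis",np.degrees(np.arctan2(d[1],d[0])),np.linalg.norm(d))
d=b-a;print("yaxis ang+90",np.degrees(np.arctan2(-d[1],-d[0]))-90)
def sc(u,v):return 170+(u+.5)/5-.5,160+(v+.5)/5-.5
for n,p,z in[("stepL",(388,302),.034),("stepR",(392,152),.034),("carr",(437,272),.032),("carr",(455,152),.032),("c",(648,152),.032),("c",(645,275),.032)]:
    print(n,onz("side",*sc(*p),z))
# bystanders
print("weight",onz("top",*cp(478,305),.03),"petri",onz("top",*cp(398,112),.01))
print("jar", onz("top",180,160,.05), "driver",onz("top",212,238,.015),"minicarrier",onz("top",262,278,.008),"yel",onz("top",350,243,.008))
s=bot.observe();R=Ro.from_rotvec(s["eef_rot"]).as_matrix();print(R)
```

```text
1718.5
carrier ((520.9841918945312, 22.792495727539062), (94.6380615234375, 98.69009399414062), 15.692161560058594)
[[462.08252   57.50007 ]
 [488.77512  -37.51172 ]
 [579.88586  -11.915077]
 [553.19324   83.09671 ]]
step [0.56380954 0.11272059 0.034     ] [0.60494019 0.00061221 0.034     ] 0.11941531820470079 mid [0.58437487 0.0566664  0.034     ]
stop [0.67678293 0.15776185 0.034     ] [0.71706757 0.03990125 0.034     ] 0.12455509949899493
lowcorner [0.48165147 0.08672108 0.024     ]
axis 20.53763579434613 0.12018938742329396
yaxis ang+90 20.14722461995953
stepL [0.5614327  0.12140299 0.034     ]
stepR [6.10738095e-01 4.76580845e-04 3.40000000e-02]
carr [0.55105256 0.08917478 0.032     ]
carr [ 0.58258424 -0.01314111  0.032     ]
c [ 0.49239934 -0.04527184  0.032     ]
c [0.46162224 0.05960474 0.032     ]
weight [ 0.57441319 -0.07435627  0.03      ] petri [ 0.7010361  -0.04017051  0.01      ]
jar [0.63723374 0.21400446 0.05      ] driver [0.46105441 0.15319753 0.015     ] minicarrier [0.36605308 0.04710713 0.008     ] yel [ 0.42967608 -0.15610562  0.008     ]
[[ 2.46201233e-01 -2.81901024e-04 -9.69218692e-01]
 [ 9.69217845e-01 -1.28229715e-03  2.46201390e-01]
 [-1.31223079e-03 -9.99999138e-01 -4.24796369e-05]]
```

Fixture: origin about (0.584, 0.057), yaw about 20.3°. The carrier is 4.6° clockwise of it, with its far edge about 23 mm short of the step and its centre about 10 mm to -y. I'll push it from the near edge with both fingers spread, slightly tilted. I'll centre it sideways later on the high terrace, where the weight isn't in the way.

```bash
cat >> h.py <<'E'
O=np.array([.584,.057,0]);YAW=np.radians(20.3)
F=Ro.from_euler('z',YAW).as_matrix()
def w2f(p): return F.T@(np.asarray(p)-O)
def f2w(p): return O+F@np.asarray(p)
def tr(tilt,yaw=0):  # tilt deg: fingers point forward
    R=np.column_stack([[0,1,0],[0,0,-1],[-1,0,0]]).astype(float)
    return F@Ro.from_euler('z',yaw,degrees=True).as_matrix()@R@Ro.from_euler('x',-tilt,degrees=True).as_matrix()
def go(*tg):
    "targets (fx,fy,z mm in fixture frame, tilt deg): print rows"
    s=bot.observe();R=Ro.from_rotvec(s["eef_rot"]).as_matrix();p=s["tool_pos"]
    Rf=F.T@R
    print("t",round(s["time_s"],2),"fix mm",np.round(w2f(p)*1000,1),"tilt",round(np.degrees(np.arctan2(Rf[0,1],-Rf[2,1])),1),"yaw",round(np.degrees(np.arctan2(-Rf[0,0],Rf[1,0])),1),"F_fix",np.round(F.T@s["contact_force"],1),"w",round(s["grip_width"]*87,1),"q",np.round(s["joint_pos"],2))
    for t in tg:
        x=f2w(np.array(t[:3])/1000); y=t[4] if len(t)>4 else 0
        rv=Ro.from_matrix(R.T@tr(t[3],y)).as_rotvec(degrees=True)/8
        print(np.round(rv,2),np.round(R.T@(x-p)/.025,2),np.round(x,3))
E
python3 - <<'E'
from h import *
go((-150,-10,200,20),(-150,-10,60,20),(-150,-10,14,20))
s=bot.observe();R=Ro.from_rotvec(s["eef_rot"]).as_matrix()
print(R.T@(np.array([.42,.40,.25])-s["tool_pos"])/.025)
E
```

```text
t 0.1 fix mm [-213.2  663.6  221.8] tilt -0.0 yaw -34.6 F_fix [ 0.7 -0.   0.4] w 87.2 q [-1.34  0.33 -0.06  1.46  0.02  1.35 -0.09]
[-2.43 -4.27 -0.76] [-20.76   0.9  -17.36] [ 0.447 -0.004  0.2  ]
[-2.43 -4.27 -0.76] [-20.75   6.5  -17.36] [ 0.447 -0.004  0.06 ]
[-2.43 -4.27 -0.76] [-20.75   8.34 -17.36] [ 0.447 -0.004  0.014]
[ -5.34380713  -1.11960422 -12.34334888]
```

>>> carry_out(targets="0 -1 0 -2 -0.4 -4.4 87; 0 -2 0 -4 -0.8 -9 70; -0.5 -2.5 -0.2 -6 -0.8 -12.5 50; -1 -3 -0.3 -7.7 -0.6 -13.5 50; -1.5 -3.5 -0.5 -9.5 -0.4 -14.2 50; -1.5 -3.5 -0.5 -11.3 -0.2 -14.8 50; -2 -4 -0.6 -13 0 -15.4 50; -2.4 -4.3 -0.8 -15 0.2 -16 50; -2.4 -4.3 -0.8 -17 0.4 -16.6 50; -2.4 -4.3 -0.8 -19 0.7 -17 50")

```text
time_s: 1.1
tool_pos: [0.4176, 0.199, 0.2188]
eef_rot: [-1.217, -1.764, 1.232]
contact_force: [0.8, -0.9, 1.2]
grip_width: 0.577
```

Run:
```python
from h import *
go((-150,-10,100,20),(-150,-10,14,20))
```

```text
t 1.1 fix mm [-106.8  190.9  218.8] tilt 19.9 yaw 0.3 F_fix [ 0.4 -1.1  1.2] w 50.2 q [-0.9  -0.33  0.24  2.16  0.21  0.97  1.18]
[-0.01  0.02  0.05] [-8.05  3.82  3.26] [ 0.447 -0.004  0.1  ]
[-0.01  0.02  0.05] [-8.07  7.06  4.44] [ 0.447 -0.004  0.014]
```

>>> carry_out(targets="0 0 0 -2 0 1.4 50; 0 0 0 -4 0.5 2 50; 0 0 0 -6 1.5 2.4 50; 0 0 0 -7.5 2.8 2.9 50; 0 0 0 -8 4.2 3.4 50; 0 0 0 -8.1 5.6 3.9 50; 0 0 0 -8.1 6.5 4.2 50; 0 0 0 -8.1 7 4.4 50; 0 0 0 -8.1 7.1 4.4 50; 0 0 0 -8.1 7.1 4.4 50")

```text
time_s: 2.1
tool_pos: [0.4472, -0.0045, 0.0119]
eef_rot: [-1.215, -1.762, 1.233]
contact_force: [0.4, 0.4, 0.8]
grip_width: 0.574
```

Run:
```python
from h import *
go((-130,-10,14,20),(-106,-10,14,20))
im=get_image("side");crop("side",im,230,140,400,270,4,"pics/s1.png")
im=get_image("top");crop("top",im,190,130,330,270,4,"pics/t1.png")
```

```text
t 2.1 fix mm [-149.6  -10.2   11.9] tilt 19.8 yaw 0.3 F_fix [0.6 0.3 0.8] w 49.9 q [-0.64 -0.01  0.66  2.42 -0.3   0.43  2.2 ]
[-0.03  0.02  0.05] [ 0.01  0.18 -0.77] [0.466 0.003 0.014]
[-0.03  0.02  0.05] [ 0.    0.51 -1.67] [0.488 0.011 0.014]
```

View pics/s1.png

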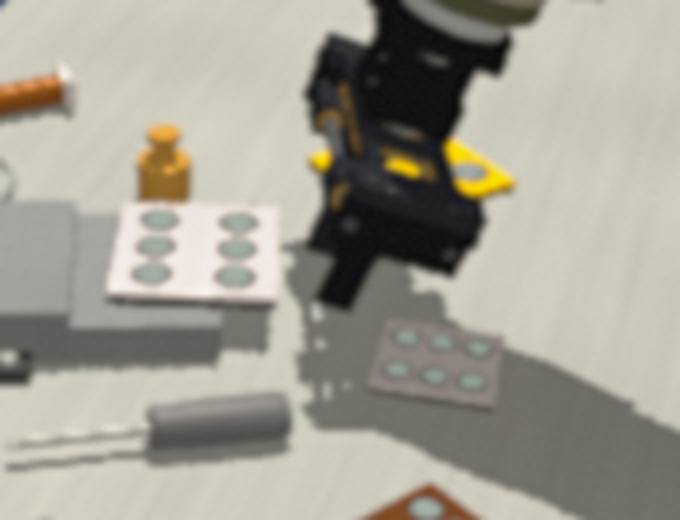

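View pics/t1.png

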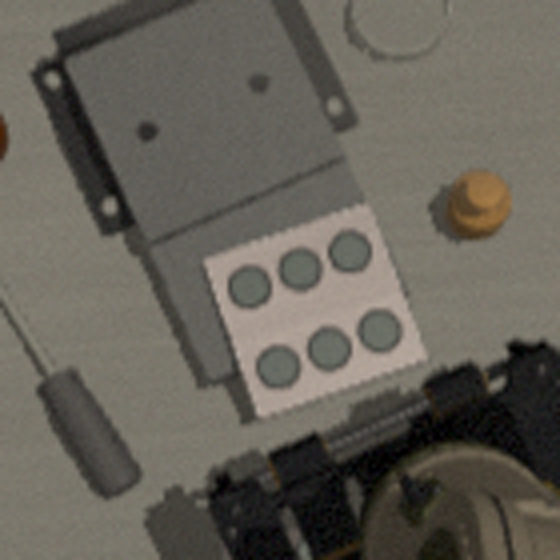

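Both views show the fingers about 20 mm behind the near edge (side crop (340,290)), roughly centred on it, with nothing else touched. Now I push.

>>> carry_out(targets="0 0 0 0.1 0.07 -0.2 50; 0 0 0 0.1 0.15 -0.4 50; 0 0 0 0.1 0.22 -0.6 50; 0 0 0 0.1 0.27 -0.75 50; 0 0 0 0.1 0.33 -0.9 50; 0 0 0 0.1 0.38 -1.05 50; 0 0 0 0.1 0.44 -1.2 50; 0 0 0 0.1 0.48 -1.3 50; 0 0 0 0.1 0.51 -1.4 50; 0 0 0 0.1 0.55 -1.5 50")

```text
time_s: 3.2
tool_pos: [0.484, 0.0112, 0.0121]
eef_rot: [-1.216, -1.761, 1.233]
contact_force: [-0.2, 0.4, 0.8]
grip_width: 0.576
```

Run:
```python
from h import *
go((-106,-8,12,20),(-104,-8,12,20))
im=get_image("top");crop("top",im,190,130,330,270,4,"pics/t2.png")
```

```text
t 3.2 fix mm [-109.7   -8.3   12.1] tilt 19.8 yaw 0.2 F_fix [-0.   0.4  0.8] w 50.1 q [-0.65  0.09  0.64  2.34 -0.41  0.44  2.25]
[-0.03  0.01  0.05] [ 0.01  0.05 -0.14] [0.487 0.013 0.012]
[-0.03  0.01  0.05] [ 0.01  0.08 -0.21] [0.489 0.013 0.012]
```

View pics/t2.png

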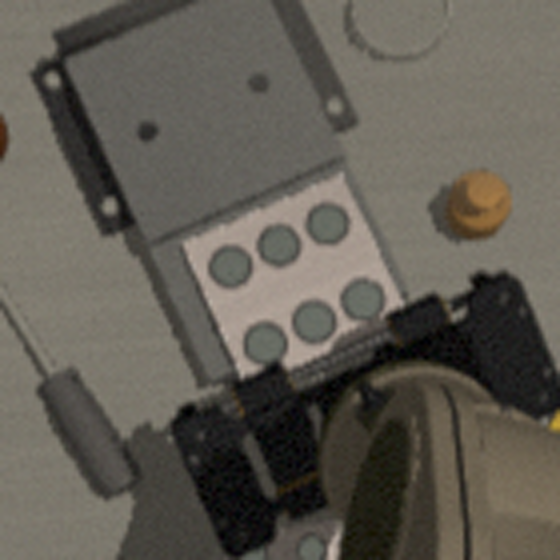

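The plate is now square with the step and about 4 mm short of it (its edge at crop (183,238)–(345,172), step line just above). I keep pushing, gently, to find contact.

>>> carry_out(targets="0 0 0 0 0.03 -0.08 50; 0 0 0 0 0.05 -0.15 50; 0 0 0 0 0.08 -0.21 50; 0 0 0 0 0.1 -0.27 50; 0 0 0 0 0.12 -0.33 50; 0 0 0 0 0.12 -0.33 50")

```text
time_s: 3.85
tool_pos: [0.4914, 0.014, 0.0114]
eef_rot: [-1.215, -1.759, 1.234]
contact_force: [-6.0, -3.1, 1.2]
grip_width: 0.576
```

Run:
```python
from h import *
go((-100,-8,12,20))
```

```text
t 3.85 fix mm [-101.7   -8.2   11.4] tilt 19.7 yaw 0.2 F_fix [-6.7 -0.8  1.2] w 50.1 q [-0.65  0.11  0.64  2.32 -0.43  0.44  2.26]
[-0.04  0.01  0.05] [ 0.01  0.   -0.07] [0.493 0.015 0.012]
```

Contact found: 6.7 N against the step, with the finger face at the bottom near corner (x about -96). Next I work out the arc: plate pivoting at the step foot, fingertip tilt easing off as it rises.

```bash
cat >> h.py <<'E'
def arc(ths,tilts,bias,y=-8.2,l=9.95,d=9.5):
    out=[]
    for th,a in zip(ths,tilts):
        t=np.radians(th);r=np.radians(a)
        P=np.array([-8*np.sin(t)-96*np.cos(t),24+96*np.sin(t)])
        s,c=np.sin(r),np.cos(r)
        x=P-np.array([-l*s+d*c,l*c+d*s])+np.array(bias)
        out.append((x[0],y,x[1],a))
    go(*out)
E
python3 - <<'E'
from h import *
th=np.arange(2,31,3.); arc(th,20-th*.2,(1.3,0))
E
```

```text
t 3.85 fix mm [-101.7   -8.2   11.4] tilt 19.7 yaw 0.2 F_fix [-6.7 -0.8  1.2] w 50.1 q [-0.65  0.11  0.64  2.32 -0.43  0.44  2.26]
[0.01 0.01 0.05] [ 0.   -0.11 -0.09] [0.493 0.014 0.015]
[0.08 0.01 0.05] [ 0.   -0.31 -0.15] [0.492 0.014 0.02 ]
[0.16 0.01 0.05] [ 0.   -0.5  -0.22] [0.492 0.014 0.025]
[0.23 0.01 0.05] [ 0.01 -0.68 -0.3 ] [0.493 0.014 0.03 ]
[0.31 0.01 0.05] [ 0.01 -0.86 -0.38] [0.493 0.015 0.035]
[0.38 0.01 0.05] [ 0.01 -1.03 -0.48] [0.494 0.015 0.04 ]
[0.46 0.01 0.05] [ 0.01 -1.2  -0.59] [0.495 0.015 0.045]
[0.53 0.01 0.05] [ 0.01 -1.36 -0.7 ] [0.496 0.016 0.049]
[0.61 0.01 0.05] [ 0.01 -1.52 -0.82] [0.498 0.016 0.054]
[0.68 0.01 0.05] [ 0.01 -1.66 -0.95] [0.499 0.017 0.059]
```

>>> carry_out(targets="0 0 0 0 0.02 -0.05 50; 0 0 0 0 -0.1 -0.09 50; 0.1 0 0 0 -0.2 -0.12 50; 0.1 0 0 0 -0.3 -0.15 50; 0.15 0 0 0 -0.4 -0.19 50; 0.15 0 0 0 -0.5 -0.22 50; 0.2 0 0 0 -0.6 -0.27 50; 0.25 0 0 0 -0.7 -0.31 50")

```text
time_s: 4.65
tool_pos: [0.492, 0.014, 0.0303]
eef_rot: [-1.194, -1.729, 1.261]
contact_force: [-4.0, -2.8, 1.2]
grip_width: 0.579
```

Run:
```python
from h import *
th=np.arange(15,43,3.); arc(th,20-th*.2,(1.3,0))
im=get_image("side");crop("side",im,200,140,350,250,4,"pics/s3.png")
```

```text
t 4.65 fix mm [-101.2   -8.4   30.3] tilt 17.6 yaw 0.2 F_fix [-4.8 -1.3  1.2] w 50.4 q [-0.69  0.08  0.66  2.28 -0.3   0.53  2.13]
[0.07 0.01 0.05] [ 0.01 -0.22 -0.13] [0.493 0.015 0.037]
[0.14 0.01 0.05] [ 0.01 -0.39 -0.23] [0.494 0.015 0.041]
[0.22 0.01 0.05] [ 0.01 -0.56 -0.33] [0.495 0.015 0.046]
[0.29 0.01 0.05] [ 0.01 -0.73 -0.44] [0.497 0.016 0.051]
[0.37 0.01 0.05] [ 0.01 -0.88 -0.56] [0.498 0.017 0.056]
[0.44 0.01 0.05] [ 0.01 -1.03 -0.68] [0.5   0.017 0.06 ]
[0.52 0.01 0.05] [ 0.02 -1.17 -0.82] [0.502 0.018 0.064]
[0.59 0.01 0.05] [ 0.02 -1.3  -0.96] [0.504 0.019 0.069]
[0.67 0.01 0.05] [ 0.02 -1.43 -1.11] [0.507 0.02  0.073]
[0.74 0.01 0.05] [ 0.02 -1.54 -1.26] [0.509 0.021 0.077]
```

View pics/s3.png

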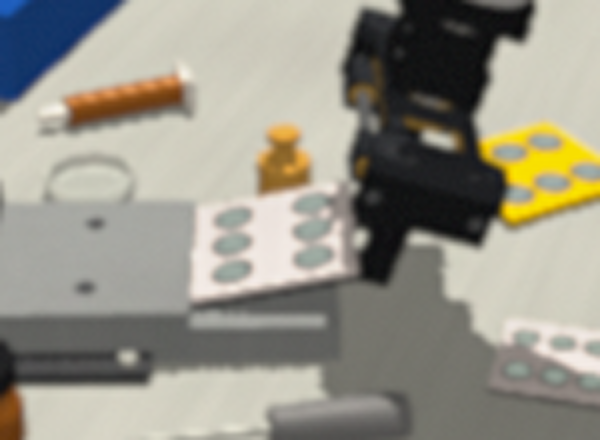

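The plate is tipping: its far edge is held at the step (crop 195,255) and its near edge is raised on the fingers (345,250). I carry on along the arc.

>>> carry_out(targets="0.05 0 0 0 -0.1 -0.1 50; 0.1 0 0 0 -0.24 -0.16 50; 0.15 0 0 0 -0.4 -0.25 50; 0.2 0 0 0 -0.56 -0.35 50; 0.3 0 0 0 -0.72 -0.46 50; 0.35 0 0 0 -0.88 -0.58 50; 0.45 0 0 0 -1.03 -0.7 50; 0.5 0 0 0 -1.17 -0.84 50; 0.6 0 0 0 -1.3 -0.98 50; 0.7 0 0 0 -1.43 -1.13 50")

```text
time_s: 5.7
tool_pos: [0.5079, 0.0196, 0.0739]
eef_rot: [-1.137, -1.648, 1.33]
contact_force: [-2.5, -1.6, 2.0]
grip_width: 0.574
```

Run:
```python
from h import *
th=np.arange(41,69,3.); arc(th,20-th*.2,(1.3,0))
im=get_image("side");crop("side",im,200,120,350,230,4,"pics/s4.png")
```

```text
t 5.7 fix mm [-84.4  -8.6  73.9] tilt 11.9 yaw 0.2 F_fix [-2.9 -0.7  2. ] w 49.9 q [-0.73  0.08  0.67  2.13 -0.18  0.75  1.98]
[0.02 0.02 0.05] [ 0.02 -0.05 -0.04] [0.508 0.02  0.075]
[0.09 0.02 0.05] [ 0.02 -0.17 -0.19] [0.511 0.021 0.079]
[0.17 0.02 0.05] [ 0.02 -0.29 -0.34] [0.514 0.022 0.083]
[0.24 0.02 0.05] [ 0.02 -0.39 -0.5 ] [0.517 0.024 0.086]
[0.32 0.02 0.05] [ 0.02 -0.49 -0.67] [0.521 0.025 0.089]
[0.39 0.02 0.05] [ 0.02 -0.57 -0.84] [0.524 0.026 0.092]
[0.47 0.02 0.05] [ 0.02 -0.65 -1.01] [0.528 0.027 0.095]
[0.54 0.02 0.05] [ 0.02 -0.72 -1.19] [0.532 0.029 0.098]
[0.62 0.02 0.05] [ 0.02 -0.77 -1.38] [0.536 0.03  0.1  ]
[0.69 0.02 0.05] [ 0.02 -0.82 -1.56] [0.54  0.032 0.102]
```

View pics/s4.png

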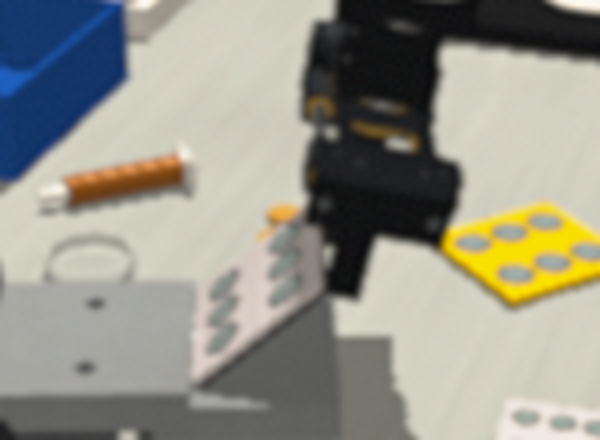

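The plate is at about 40° (far edge at crop (195,380), top edge at (320,260) on the fingers), and its left lower corner is still at the step. I continue to about 68°.

>>> carry_out(targets="0 0 0 0 -0.06 -0.08 50; 0.1 0 0 0 -0.17 -0.21 50; 0.15 0 0 0 -0.29 -0.36 50; 0.25 0 0 0 -0.39 -0.52 50; 0.3 0 0 0 -0.49 -0.69 50; 0.4 0 0 0 -0.57 -0.86 50; 0.45 0 0 0 -0.65 -1.03 50; 0.55 0 0 0 -0.72 -1.21 50; 0.6 0 0 0 -0.77 -1.4 50; 0.7 0 0 0 -0.82 -1.58 50")

```text
time_s: 6.75
tool_pos: [0.5416, 0.0321, 0.1032]
eef_rot: [-1.079, -1.565, 1.395]
contact_force: [-1.0, -0.0, 0.8]
grip_width: 0.574
```

Run:
```python
from h import *
th=np.arange(68,96,3.); arc(th,np.maximum(20-th*.2,0),(1.3,0))
im=get_image("side");crop("side",im,200,110,350,220,4,"pics/s5.png")
```

```text
t 6.75 fix mm [-48.4  -8.7 103.2] tilt 6.3 yaw 0.2 F_fix [-1.   0.3  0.8] w 50.0 q [-0.72  0.2   0.67  1.95 -0.2   0.94  1.97]
[-0.01  0.02  0.04] [0.02 0.04 0.09] [0.54  0.032 0.102]
[0.07 0.02 0.04] [ 0.02 -0.02 -0.1 ] [0.544 0.033 0.104]
[0.14 0.02 0.04] [ 0.02 -0.06 -0.29] [0.548 0.035 0.106]
[0.22 0.03 0.04] [ 0.02 -0.09 -0.48] [0.552 0.037 0.107]
[0.29 0.03 0.04] [ 0.02 -0.12 -0.67] [0.557 0.038 0.108]
[0.37 0.03 0.04] [ 0.02 -0.13 -0.87] [0.561 0.04  0.109]
[0.44 0.03 0.04] [ 0.02 -0.13 -1.06] [0.566 0.042 0.109]
[0.52 0.03 0.04] [ 0.01 -0.12 -1.26] [0.57  0.043 0.11 ]
[0.59 0.03 0.04] [ 0.01 -0.1  -1.45] [0.575 0.045 0.11 ]
[0.67 0.03 0.04] [ 0.01 -0.07 -1.65] [0.58  0.047 0.11 ]
```

View pics/s5.png

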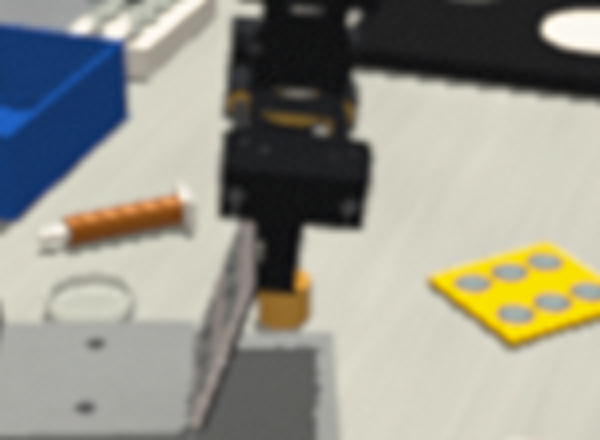

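The plate is at about 70° (crop: foot (195,425), top (245,225) resting on the fingers). Now I push it slowly past vertical.

>>> carry_out(targets="0.1 0 0 0 -0.02 -0.15 50; 0.2 0 0 0 -0.06 -0.3 50; 0.25 0 0 0 -0.09 -0.48 50; 0.3 0 0 0 -0.11 -0.66 50; 0.4 0 0 0 -0.12 -0.84 50; 0.45 0 0 0 -0.13 -1 50; 0.5 0 0 0 -0.13 -1.15 50; 0.55 0 0 0 -0.12 -1.3 50; 0.6 0 0 0 -0.11 -1.4 50; 0.65 0 0 0 -0.1 -1.5 50")

```text
time_s: 7.8
tool_pos: [0.5773, 0.0457, 0.1103]
eef_rot: [-1.024, -1.487, 1.453]
contact_force: [-0.1, 0.4, -0.7]
grip_width: 0.577
```

Run:
```python
from h import *
go((-5,-8.5,111,0),(0,-8.5,111,0),(5,-8.5,111,0))
im=get_image("side");crop("side",im,200,110,350,220,4,"pics/s6.png")
```

```text
t 7.8 fix mm [-10.2  -8.3 110.3] tilt 1.1 yaw 0.3 F_fix [ 0.   0.4 -0.7] w 50.2 q [-0.69  0.35  0.65  1.77 -0.25  1.08  1.98]
[0.14 0.03 0.04] [-0.01 -0.02 -0.21] [0.582 0.047 0.111]
[0.14 0.03 0.04] [-0.01 -0.02 -0.41] [0.587 0.049 0.111]
[0.14 0.03 0.04] [-0.01 -0.02 -0.61] [0.592 0.051 0.111]
```

View pics/s6.png

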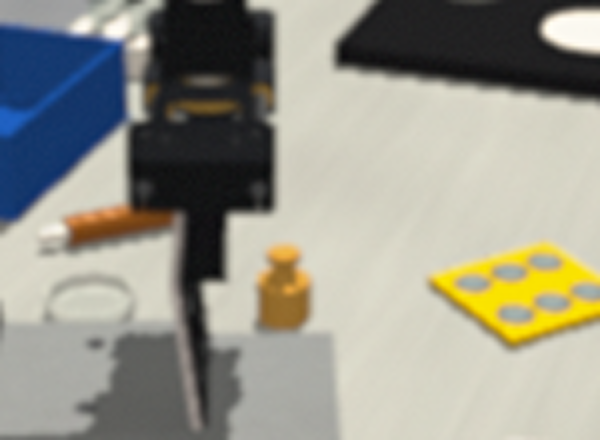

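The plate is just past vertical (foot (197,430), top (180,215)). A little more, slowly, then I wait.

>>> carry_out(targets="0.1 0 0 0 0 -0.1 50; 0.1 0 0 0 0 -0.2 50; 0.1 0 0 0 0 -0.3 50; 0.1 0 0 0 0 -0.4 50; 0.1 0 0 0 0 -0.4 50; 0.1 0 0 0 0 -0.4 50")

```text
time_s: 8.45
tool_pos: [0.587, 0.0495, 0.1104]
eef_rot: [-1.016, -1.475, 1.462]
contact_force: [-0.2, -1.0, 0.4]
grip_width: 0.577
```

Run:
```python
from h import *
go((5,-8.5,111,0))
im=get_image("side");crop("side",im,170,110,340,240,4,"pics/s7.png")
```

```text
t 8.45 fix mm [  0.2  -8.1 110.4] tilt 0.3 yaw 0.3 F_fix [-0.6 -0.9  0.4] w 50.2 q [-0.68  0.39  0.65  1.73 -0.26  1.11  1.98]
[0.04 0.04 0.04] [-0.02 -0.02 -0.19] [0.592 0.051 0.111]
```

View pics/s7.png

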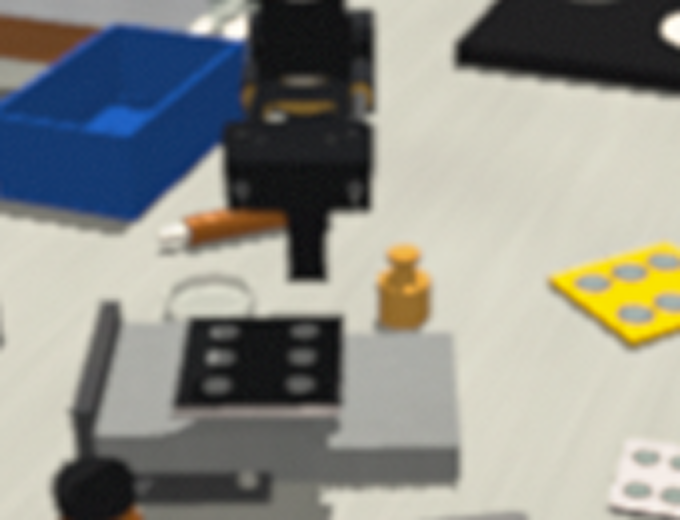

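The carrier has tipped over and lies black side up with grey discs on the high terrace (crop (185,320)–(340,410)), its near edge about at the step. I back off and measure from the top.

>>> carry_out(targets="0 0 0 0 0 1 50; 0 0 0 0 -0.3 2.4 50; 0 0 0 0 -0.6 4 50; 0 0 0 0 -0.8 4.8 50; 0 0 0 0 -0.8 5 50")

```text
time_s: 9.0
tool_pos: [0.4685, 0.0048, 0.1304]
eef_rot: [-1.015, -1.476, 1.459]
contact_force: [-0.0, 0.6, -0.1]
grip_width: 0.574
```

Run:
```python
from h import *
go((-40,-40,60,0))
im=get_image("top");cv2.imwrite("pics/top8.png",im[:,:,::-1]);crop("top",im,180,100,330,240,4,"pics/t8.png")
im=get_image("side");cv2.imwrite("pics/side8.png",im[:,:,::-1]);crop("side",im,170,160,320,260,5,"pics/s8.png")
```

```text
t 9.0 fix mm [-126.4   -8.9  130.4] tilt 0.4 yaw 0.2 F_fix [ 0.2  0.6 -0.1] w 50.0 q [-0.78  0.05  0.7   2.01 -0.05  1.09  1.87]
[0.05 0.03 0.05] [-1.28  2.83 -3.43] [0.56  0.006 0.06 ]
```

View pics/t8.png

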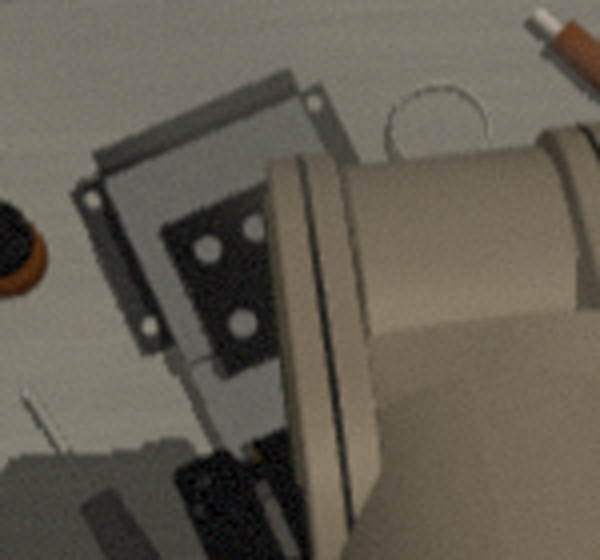

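View pics/s8.png

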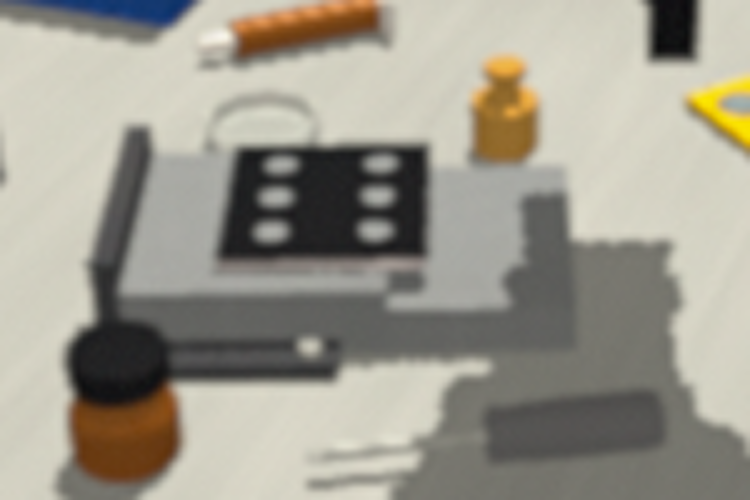

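The arm covers half the top view. The side view shows the whole black plate, with crop corners at about (237,148), (428,144), (424,258) and (219,258).

Run:
```python
from h import *
for p in[(237,147),(428,144),(424,258),(219,258)]:
    print(np.round(1000*w2f(onz("side",170+(p[0]+.5)/5-.5,160+(p[1]+.5)/5-.5,.042))))
for p in[(162,229),(228,381)]:
    print("top",np.round(1000*w2f(onz("top",180+(p[0]+.5)/4-.5,100+(p[1]+.5)/4-.5,.042))))
go((-30,-85,140,0),(38,-90,140,0),(38,-90,38,0))
```

```text
[ 81. -55.  42.]
[-13. -56.  42.]
[-14.  45.  42.]
[78. 44. 42.]
top [77. 43. 42.]
top [-20.  44.  42.]
t 9.1 fix mm [-124.7   -8.5  130.1] tilt 0.4 yaw 0.3 F_fix [ 1.  -0.1  0.1] w 49.9 q [-0.78  0.05  0.7   2.01 -0.05  1.09  1.88]
[0.05 0.04 0.05] [-3.08 -0.39 -3.77] [ 0.585 -0.033  0.14 ]
[0.05 0.04 0.05] [-3.29 -0.37 -6.49] [ 0.651 -0.014  0.14 ]
[0.05 0.04 0.05] [-3.32  3.71 -6.47] [ 0.651 -0.014  0.038]
```

Carrier centre is at about fixture (32, -6) mm, square. It needs about 6 mm sideways, then about 40 mm forward. First the side push, with shut fingers at plate mid-length, tip just above terrace height so it stays clear of the dish and weight.

>>> carry_out(targets="0 0 0 -1 -0.4 -1.5 10; 0 0 0 -2 -0.4 -3 0; 0 0 0 -2.9 -0.4 -4.6 0; 0 0 0 -3.2 -0.3 -5.8 0; 0 0 0 -3.25 0.3 -6.25 0; 0 0 0 -3.25 1.5 -6.25 0; 0 0 0 -3.25 2.7 -6.25 0; 0 0 0 -3.25 3.4 -6.25 0; 0 0 0 -3.25 3.65 -6.25 0; 0 0 0 -3.25 3.7 -6.25 0")

```text
time_s: 10.1
tool_pos: [0.6455, -0.0144, 0.0377]
eef_rot: [-1.015, -1.477, 1.461]
contact_force: [-0.5, 0.4, 0.7]
grip_width: 0.004
```

Run:
```python
from h import *
go((32,-75,38,0),(32,-65,38,0))
im=get_image("side");crop("side",im,170,130,320,240,5,"pics/s9.png")
```

```text
t 10.1 fix mm [ 32.9 -88.3  37.7] tilt 0.3 yaw 0.3 F_fix [-0.3  0.6  0.7] w 0.4 q [-0.52  0.61  0.65  1.62 -0.42  1.05  2.18]
[0.04 0.04 0.05] [ 0.53 -0.01  0.03] [ 0.64  -0.002  0.038]
[0.04 0.04 0.05] [ 0.93 -0.01  0.03] [0.637 0.007 0.038]
```

View pics/s9.png

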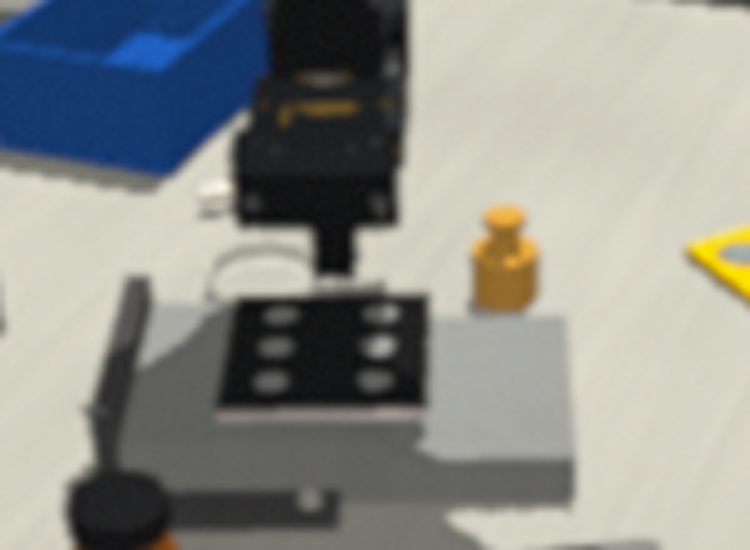

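The fingertips stand beside the plate's -y edge, above the dish (crop (335,270)). Pushing sideways 23 mm, of which about 6 mm should be plate motion.

>>> carry_out(targets="0 0 0 0.15 0 0.03 0; 0 0 0 0.3 0 0.03 0; 0 0 0 0.45 0 0.03 0; 0 0 0 0.55 0 0.03 0; 0 0 0 0.65 0 0.03 0; 0 0 0 0.73 0 0.03 0; 0 0 0 0.8 0 0.03 0; 0 0 0 0.87 0 0.03 0; 0 0 0 0.93 0 0.03 0; 0 0 0 0.93 0 0.03 0")

```text
time_s: 11.15
tool_pos: [0.6369, 0.007, 0.0386]
eef_rot: [-1.016, -1.477, 1.461]
contact_force: [0.5, -0.1, 0.1]
grip_width: 0.005
```

Run:
```python
from h import *
go((32,-90,38,0))
im=get_image("side");crop("side",im,170,130,320,240,5,"pics/s10.png")
```

```text
t 11.15 fix mm [ 32.3 -65.2  38.6] tilt 0.4 yaw 0.3 F_fix [ 0.4 -0.3  0.1] w 0.5 q [-0.57  0.59  0.65  1.65 -0.41  1.04  2.15]
[0.05 0.04 0.04] [-0.99  0.02  0.02] [ 0.645 -0.016  0.038]
```

View pics/s10.png

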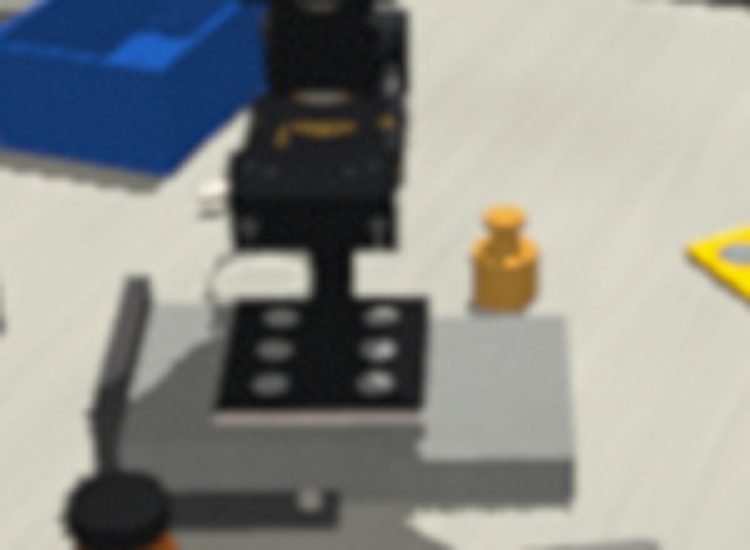

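It moved about 3 mm (lower edge row 407→411). Another 3 mm, then I withdraw.

>>> carry_out(targets="0 0 0 0.06 0 0.02 0; 0 0 0 0.12 0 0.02 0; 0 0 0 0.13 0 0.02 0; 0 0 0 -0.2 0 0.02 0; 0 0 0 -0.8 0 0.02 0; 0 0 0 -0.9 -1 0.02 0; 0 0 0 -0.9 -2.5 0.5 30; 0 0 0 -0.5 -3.8 2 50; 0 0 0 0.5 -4 4 50; 0 0 0 1.5 -4 5 50")

```text
time_s: 12.2
tool_pos: [0.5051, -0.0059, 0.1387]
eef_rot: [-1.02, -1.475, 1.457]
contact_force: [-0.5, 0.4, 0.4]
grip_width: 0.279
```

Run:
```python
from h import *
im=get_image("side");cv2.imwrite("pics/side11.png",im[:,:,::-1]);crop("side",im,170,160,320,260,5,"pics/s11.png")
go((-60,0,100,0),(-60,0,40,0),(-40,0,37.5,0))
```

```text
t 12.25 fix mm [-100.1  -26.5  137.1] tilt 0.2 yaw 0.2 F_fix [-0.3  0.7 -2. ] w 28.5 q [-0.79  0.14  0.78  1.93 -0.12  1.11  1.96]
[0.03 0.02 0.08] [ 1.04  1.5  -1.6 ] [0.528 0.036 0.1  ]
[0.03 0.02 0.08] [ 1.01  3.9  -1.59] [0.528 0.036 0.04 ]
[0.03 0.02 0.08] [ 1.01  4.01 -2.39] [0.546 0.043 0.038]
```

View pics/s11.png

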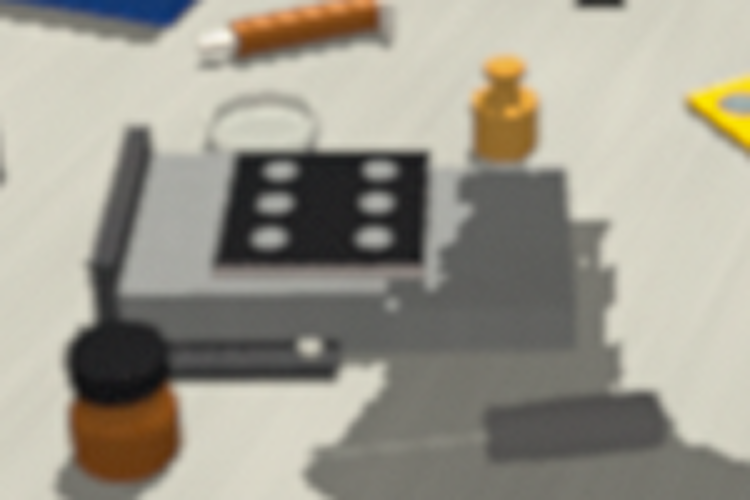

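The carrier's rear edge moved from row 147 to 153, so it is now about centred. Now I place the spread fingers behind its near edge, tip at about 37 mm height.

>>> carry_out(targets="0 0 0 0.5 0.5 -0.8 50; 0 0 0 1 1.5 -1.6 50; 0 0 0 1 2.7 -1.8 50; 0 0 0 1 3.5 -2 50; 0 0 0 1 3.95 -2.1 50; 0 0 0 1 4 -2.2 50; 0 0 0 1 4 -2.2 50")

```text
time_s: 12.95
tool_pos: [0.5428, 0.0406, 0.0382]
eef_rot: [-1.013, -1.474, 1.457]
contact_force: [0.3, 1.2, 0.7]
grip_width: 0.576
```

Run:
```python
from h import *
go((-25,0,37,0),(14.5,0,37,0))
im=get_image("side");crop("side",im,170,140,320,250,5,"pics/s12.png")
```

```text
t 12.95 fix mm [-44.4  -1.1  38.2] tilt 0.3 yaw 0.1 F_fix [0.7 1.  0.7] w 50.1 q [-0.73  0.4   0.69  1.9  -0.33  0.95  2.04]
[0.03 0.02 0.07] [ 0.04  0.05 -0.77] [0.561 0.048 0.037]
[0.03 0.02 0.07] [ 0.04  0.06 -2.35] [0.598 0.062 0.037]
```

View pics/s12.png

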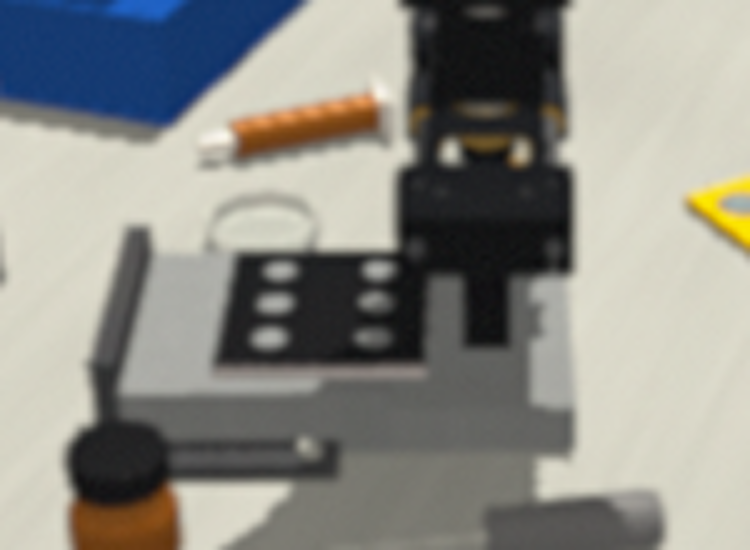

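>>> carry_out(targets="0 0 0 0.04 0.03 -0.5 50; 0 0 0 0.04 0.05 -0.85 50; 0 0 0 0.04 0.05 -1.05 50; 0 0 0 0.04 0.05 -1.25 50; 0 0 0 0.04 0.05 -1.43 50; 0 0 0 0.04 0.05 -1.6 50; 0 0 0 0.04 0.05 -1.76 50; 0 0 0 0.04 0.05 -1.9 50; 0 0 0 0.04 0.05 -2.02 50; 0 0 0 0.04 0.05 -2.12 50")

```text
time_s: 14.0
tool_pos: [0.5924, 0.0602, 0.0376]
eef_rot: [-1.013, -1.475, 1.456]
contact_force: [-0.8, -0.2, 0.8]
grip_width: 0.573
```

Run:
```python
from h import *
go((14.5,0,37,0))
im=get_image("side");crop("side",im,170,140,320,250,5,"pics/s13.png")
```

```text
t 14.0 fix mm [ 9.   0.1 37.6] tilt 0.3 yaw 0.1 F_fix [-0.8  0.1  0.8] w 49.9 q [-0.69  0.51  0.66  1.77 -0.38  0.99  2.04]
[0.04 0.02 0.07] [-0.    0.03 -0.22] [0.598 0.062 0.037]
```

View pics/s13.png

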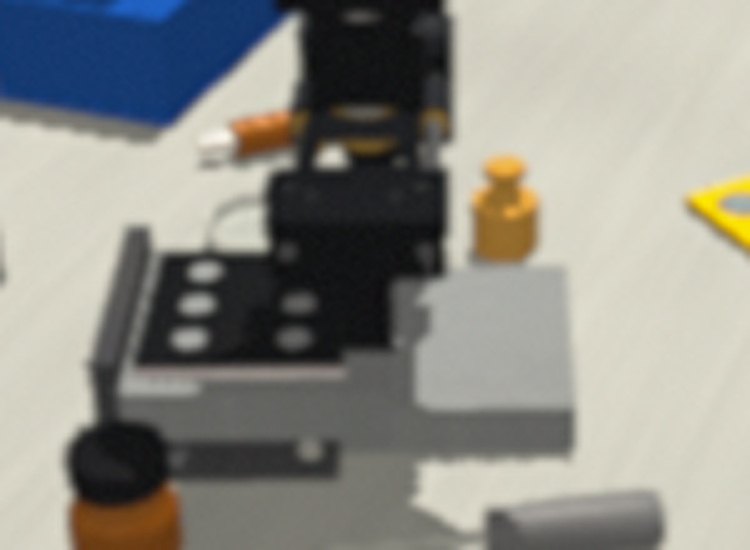

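The plate slides straight, with a few mm left before the bar (crop (155,255)–(135,360)). Last bit gently, watching the force.

>>> carry_out(targets="0 0 0 0 0.02 -0.06 50; 0 0 0 0 0.02 -0.12 50; 0 0 0 0 0.02 -0.17 50; 0 0 0 0 0.02 -0.22 50; 0 0 0 0 0.02 -0.27 50; 0 0 0 0 0.02 -0.27 50")

```text
time_s: 14.65
tool_pos: [0.5972, 0.0619, 0.0369]
eef_rot: [-1.01, -1.471, 1.458]
contact_force: [-9.1, -2.8, 6.4]
grip_width: 0.578
```

Run:
```python
from h import *
go((14.5,0,37,0))
```

```text
t 14.65 fix mm [14.   0.  36.9] tilt 0.1 yaw 0.1 F_fix [-9.5  0.5  6.4] w 50.3 q [-0.69  0.52  0.66  1.75 -0.38  1.    2.04]
[0.01 0.01 0.08] [-0.   -0.01 -0.02] [0.598 0.062 0.037]
```

9.5 N at x = 14 mm, the expected bar contact. I back straight off, then rise clear.

>>> carry_out(targets="0 0 0 0 0 0.2 50; 0 0 0 0 0 0.8 50; 0 0 0 0 -0.3 1.6 50; 0 0 0 0 -1.5 2.6 50; 0 0 0 0 -3 4 50; 0 0 0 0.8 -4.5 5 50; 0 0 0 2.5 -6 5.5 50; 0 0 0 4.3 -7 5.5 50; 0 0 0 6.2 -7.4 5.5 50; 0 0 0 8 -7.5 5.5 50")

```text
time_s: 15.65
tool_pos: [0.3998, 0.1988, 0.2285]
eef_rot: [-1.011, -1.476, 1.452]
contact_force: [1.1, 0.2, -0.2]
grip_width: 0.577
```

Run:
```python
from h import *
go((-200,400,230,0))
im=get_image("top");cv2.imwrite("pics/top14.png",im[:,:,::-1])
im=get_image("side");cv2.imwrite("pics/side14.png",im[:,:,::-1])
```

```text
t 15.65 fix mm [-123.6  196.9  228.5] tilt 0.3 yaw 0.1 F_fix [ 1.1 -0.2 -0.2] w 50.2 q [-1.12 -0.12  0.53  1.93  0.05  1.31  1.32]
[0.04 0.01 0.1 ] [8.13 0.04 3.05] [0.258 0.363 0.23 ]
```

View pics/top14.png

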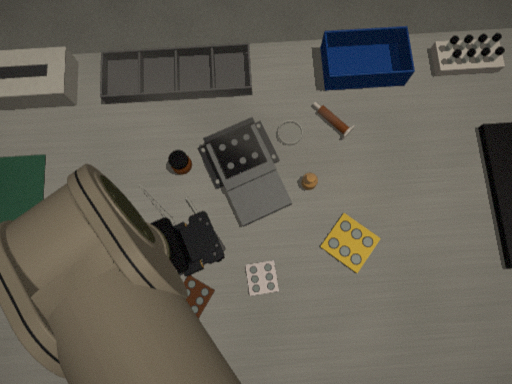

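The top view shows the fixture uncovered, the black plate by the stop bar at (240,150), and the bystanders where they began. I move further off and check closely.

>>> carry_out(targets="0 0 0 1.8 0 0.7 50; 0 0 0 3.6 0 1.4 50; 0 0 0 5.4 0 2 50; 0 0 0 7 0 2.6 50; 0 0 0 8 0 3 50; 0 0 0 8 0 3 50")

```text
time_s: 16.35
tool_pos: [0.2533, 0.3656, 0.2294]
eef_rot: [-1.0, -1.484, 1.464]
contact_force: [0.2, -0.5, -0.5]
grip_width: 0.575
```

Run:
```python
from h import *
go()
im=get_image("top");cv2.imwrite("pics/top15.png",im[:,:,::-1]);t=im
s=get_image("side");cv2.imwrite("pics/side15.png",s[:,:,::-1])
crop("top",t,190,105,290,195,6,"pics/t15.png");crop("side",s,170,160,320,260,5,"pics/s15.png")
roi=np.zeros(t.shape[:2],bool);roi[120:185,205:280]=1
m=((t.max(2)<62)&roi).astype(np.uint8)
a=cv2.imread("pics/top0.png")[:,:,::-1]
print("changed px outside:")
d=(np.abs(cv2.GaussianBlur(t,(3,3),0).astype(int)-cv2.GaussianBlur(np.ascontiguousarray(a),(3,3),0)).max(2)>30)
d=cv2.morphologyEx(d.astype(np.uint8),cv2.MORPH_OPEN,np.ones((3,3)))
n,_,st,ce=cv2.connectedComponentsWithStats(d);print(st[1:])
```

```text
t 16.35 fix mm [-203.1  404.1  229.4] tilt 0.2 yaw 0.9 F_fix [-0.  -0.5 -0.5] w 50.0 q [-1.32 -0.1   0.25  1.92  0.02  1.3   0.86]
changed px outside:
[[ 211  127   55   52 1476]
 [ 242  182   49   41  871]
 [ 254  213   41   20  205]
 [ 247  225    6   11   42]
 [   0  309  148   75 7291]
 [   0  376    6    8   35]]
```

View pics/t15.png

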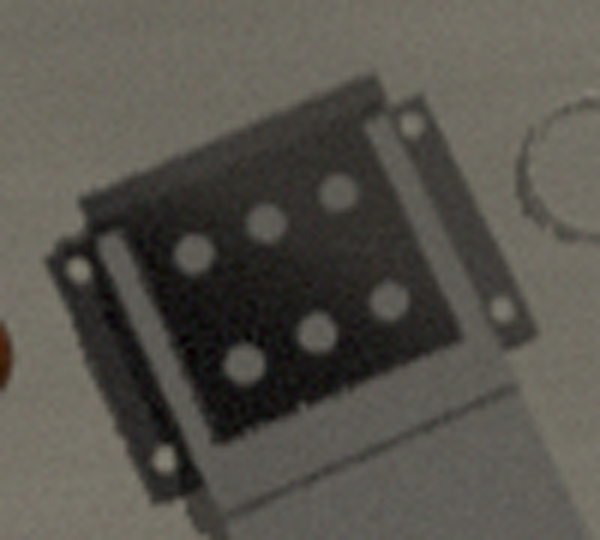

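View pics/s15.png

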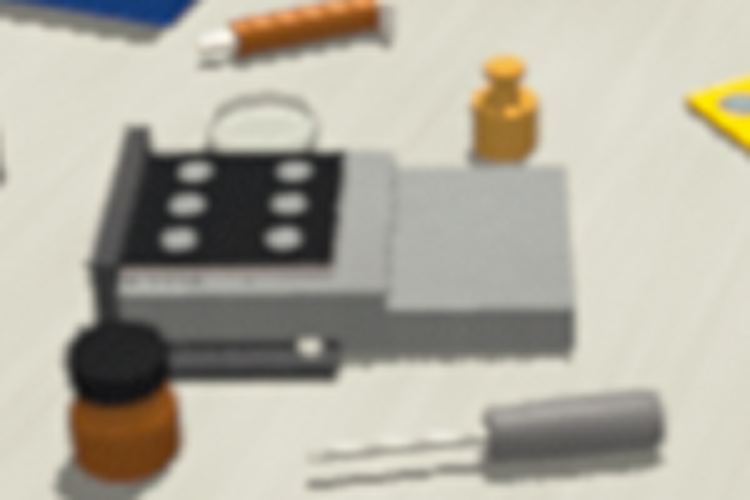

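View pics/top15.png

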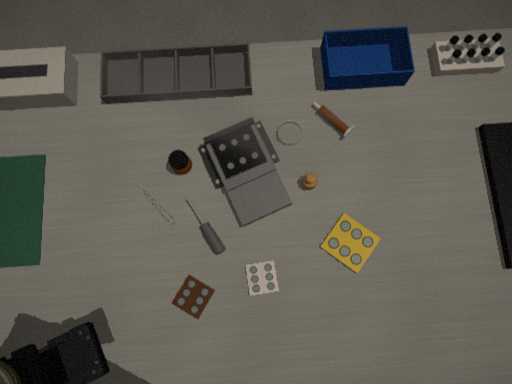

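The close crops show the plate black side up with no gap at the bar and equal margins left and right (near edge (215,440)–(462,335), parallel to the step). The only image differences are the carrier's old and new places and the arm. Handing in.

Run:
```python
from plant import bot
print(bot.sign_off()); s=bot.observe(); print(s["time_s"],s["contact_force"])
```

```text
the job is handed in; nothing more can be done
None
the job is handed in; nothing more can be done
```

The lens carrier now lies lens side down on the high terrace, with its edge flush against the stop bar and about midway across the fixture. I handed the job in at about 16.5 s of the 54 s allowed.

- **Turning over:** I pushed the carrier square against the step with spread fingertips and raised its near edge along an arc. I then eased it past vertical, and it fell the last part onto the high terrace on its own.
- **Placing:** I nudged it about 6 mm sideways to centre it. Then I pushed it along the terrace until it met the bar, at 9.5 N and where I expected contact.
- **Last checks:** Both cameras show the carrier black side up, square, with no visible gap at the bar and roughly equal side margins. Comparing the top view before and after shows changes only where the carrier was, where it is now, and at the arm. The gripper finished well clear, with no contact force.

No check failed. One estimate was off: the first sideways push moved the carrier about 3 mm instead of 6, so I added a second small push.

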